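Fit the tube holder onto the tilted rotator drive

TASK

Take the tube holder off the steel beaker and fit it to the rotator at the tilt the drive is set to: enter its shaft in the bore, turn it until the square drops into the drive, seat it fully home with its collar against the drive sleeve, and let go. Leave the drive's tilt as set, and leave the beaker and the other things on the bench standing where they are.

Things in the scene. Friction and masses are not known exactly. Their poses are not given: they have to be found in the camera images.
- holder: Loose tube holder, 0.32 kg: white disc 150 mm across, 6 mm thick, with eight black tube clips on its front (to z = 18 mm), a grip bar in front and a square steel shaft behind. Origin on its axis at the disc's back face; z points out of the front (up at the start). It starts with the disc's back on the beaker's rim, the shaft hanging inside, the collar 6 mm below the rim.
- holder_grip (a point): On the holder's axis inside its grip, at holder z = 44 mm; axes as the holder. The grey grip bar is 56 mm long along x, 16 mm thick along y, and stands from z = 15 to 60 mm on a low round boss 34 mm across. Grip here, fingers closing along y.
- shaft_tip (a point): Centre of the shaft's free end, at holder z = -46 mm; axes as the holder. Behind the disc come an aluminium collar 52 mm across, 6 mm thick, then 40 mm of square shaft, 21.6 mm across flats, 30 mm over corners, its last 2 mm reduced to 20.2 mm square. The flats face the holder's x and y, so they run along and across the grip bar.
- rotator: Tube rotator, fixed on the bench: white base 200 x 180 x 50 mm high with a blue control strip on its front (-x), and a fork 150 mm over its side knobs and 140 mm high that carries the tilting grey motor on an axis 115 mm above the bench. Origin: bench level under the middle of the base. The drive leans to the rotator's -x.
- bore_mouth (a point): Centre of the mouth of the bore in the steel drive sleeve (52 mm across); z points out of the bore along the drive axis, which leans 22 to 33 degrees from vertical; y is the tilt axis, 83 mm down the bore's axis. The mouth flares from 40 to 32 mm across in 4 mm; then the bore is round, 32 mm, smooth and lightly oiled, to the ledge. The tilt is clamped (25 N m).
- ledge (a point): On the bore's axis 16 mm below the mouth, axes as the mouth (they do not turn with the sleeve). Here a flat ledge surrounds a square socket 24.2 mm across flats that runs 32 mm on. The sleeve has stopped at an unknown angle, so the socket may face any way (it repeats every 90 degrees); gearing holds it up to 2 N m. The shaft drops when its flats are within about 6 degrees of the socket's.
- beaker: Stainless steel beaker, 100 mm across, 100 mm high, open on top, side handle reaching 35 mm out at its +y, 0.45 kg, loose. Origin: centre of its underside, z up.
- bottle: Bystander: glass bottle with blue cap, 80 mm across, 170 mm high. Origin: centre of its underside.
- tipbox: Bystander: pipette tip box, 85 x 122 x 62 mm high, clear lid. Origin: centre of its underside.
- tuberack: Bystander: white rack, 100 x 210 mm, with capped tubes, 112 mm high. Origin: centre of its underside.
- glovebox: Bystander: dark blue glove carton 120 x 220 x 70 mm high (about 95 mm with the glove sticking out). Origin: centre of its underside.
Things that resemble listed ones, but are neither listed nor needed, are in the scene too. Leave any brown or turquoise look-alike of the holder alone.

How it is judged:
By the outcome, as a careful person would: the job done as asked, in the order asked, and still so for the second after the job is handed in, with the robot touching nothing.
It also fails if it takes over 58 s, if anything falls off the work surface, if the arm or the gripper's body presses on something with over 40 N, if the wrist force passes 120 N, or if a joint passes its speed limit or range.

ROBOT

A 6-joint arm with a two-finger parallel gripper is mounted at the origin on the work surface. World frame = base frame: x ahead of the robot, y to its left, z up, the work surface at z = 0. Lengths are in m, angles in rad, forces in N, time in s.
With the tool pointing down it reaches from about 0.35 to 0.8 m from the base axis. Payload 7.3 kg.
Tool frame: the origin (TCP) lies at the very end of the fingers, on their centre line; the grasp point (between the pads) lies bot.grasp_offset behind it (bot.grasp_offset is the distance from the TCP to the grasp point, in m); z points along the fingers, y is the direction in which the jaws open and shut (so a half turn about z gives the same grasp; the last joint's range is limited). The gripper opens to 85 mm and grips with 20 to 120 N. Pads are 22 mm wide; open, the fingers measure 114 mm over their backs; the gripper's body (76 mm by 85 mm) begins 54 mm behind the grasp point. The pads swing forward as they close: fully open they stand 13 mm farther back than shut.
Start: joints at [1.046, 0.342, 1.524, -0, 1.275, -0.146], TCP at [0.194, 0.488, 0.208] pointing down, gripper open.
Joint ranges: [-2.53, 2.53], [-0.77, 2.02], [0.04, 2.7], [-1, 4.14], [0.28, 2.66], [-3.11, 3.11]. Speed limits (rad/s): [2.57, 2.57, 3.14, 3.14, 3.14, 3.14].

INTERFACE

Orientations are given as a unit quaternion [x, y, z, w].
In Python, from plant import sensors, imaging, order, bot gives the robot as it stands.
- The arm moves only by the tool servo_tool, never from a script. Its argument "motion" is a list of rows, each an object of numbers: "tx", "ty", "tz": the shift along the tool's x, y, z in mm; "wx", "wy", "wz": the turn, a rotation vector about the tool's x, y, z in degrees; "hand": the finger opening in mm, from 0 to 85.4. A call has exactly 8 rows; each row shifts and turns the pose as measured when the row begins, along the tool's axes as they then stand; what a row does not reach is not made up. A row lasts 1/10 s, in which the tool goes at most 50 mm and 8.59 degrees, less where a joint would pass 70% of its speed; a pose out of reach is approached as far as the arm can. A call with a gripper value outside its range is refused whole. The fingers move at their own pace and stop on an object; "newtons" is the grip in N (left out, the last holds). Time passes only in rows, so rows that do not move let the fingers close, or fill a call up. It gives the time, the measured TCP pose, the force and the opening at its end, in the units of the state.
- sensors.sense(): the state, without advancing time (a new reading comes with each control period).
- imaging.get_image(name): name is "scene" or "top" or "wrist"; returns (picture, depth): 400x640x3 uint8, red, green, blue; 400x640 float32, m along the optical axis (not along the pixel's ray), 0 where there is no reading.
- imaging.camera_info(name): a dict with "intrinsics" (3x3 intrinsics, pixels), "rvec" (rotation vector, rad) and "tvec" (3), from world to camera coordinates, as OpenCV has them; the wrist camera has in their place "tool_from_camera" (4x4, takes a point from camera to tool coordinates, whose origin is the TCP and whose axes are the flange's). Camera axes: x right, y down, z forward; pixel columns grow to the right and rows downward; lengths in m; the calibration is good to about 2 mm. A picture is of the moment at which its call begins: read the wrist's pose just before it. camera_info takes no time and is no camera call.
- order.job_done(): hands the job in, once; it reports no verdict.
The state is a dict: "time_s": time; "q": joint angles; "joint_velocities": joint speeds; "effort": joint torques, N m; "position": TCP position; "orientation": TCP orientation; "wrist_force": force on the tool from outside, world axes, zero at the start; "moment": the same for the moment, N m; "gripper_width": finger opening in m.
Only numpy, scipy, OpenCV 4.12 (cv2) and the standard library are available. Lean on these libraries where they do the work, as an engineer would, in place of code of your own. Each camera call takes 0.05 s, during which the arm holds its last target. There are 200 camera calls.

## Working session

There is one attempt and no reset: what is moved stays moved. The work goes in short steps, Python scripts to look and compute and a tool call to move; the robot and the scene stay as the last step left them, time stands still between calls to the robot, and variables do not carry over. Pictures are saved under pics/ and viewed, about 8 in all and at most 12, crops included, and the job is handed in when it is done.

Besides the shell and the picture viewer there is one more tool, called after "Emit:" as a command line: name --argument value ..., lists and objects as JSON in quotes. servo_tool: Moves the arm, as the interface text tells. Its arguments: {"type":"object","properties":{"motion":{"type":"array"},"newtons":{"type":"number"}},"required":["motion"]}

```bash
mkdir -p pics; ls; cat > h.py <<'E'
import numpy as np,cv2
from scipy.spatial.transform import Rotation as R
from plant import sensors,imaging,order,bot
def T_tool(s):
    T=np.eye(4);T[:3,:3]=R.from_quat(s['orientation']).as_matrix();T[:3,3]=s['position'];return T
def grab(name):
    s=sensors.sense();im,d=imaging.get_image(name);c=imaging.camera_info(name)
    if name=='wrist': T=T_tool(s)@np.array(c['tool_from_camera'])
    else:
        E=np.eye(4);E[:3,:3]=cv2.Rodrigues(np.array(c['rvec'],float))[0];E[:3,3]=np.ravel(c['tvec']);T=np.linalg.inv(E)
    K=np.array(c['intrinsics']);np.savez(f'{name}.npz',im=im,d=d,T=T,K=K);return im,d,T,K
def load(name):
    z=np.load(f'{name}.npz');return z['im'],z['d'],z['T'],z['K']
def cloud(d,T,K):
    v,u=np.mgrid[:d.shape[0],:d.shape[1]]
    P=np.stack([(u-K[0,2])*d/K[0,0],(v-K[1,2])*d/K[1,1],d],-1)
    P=P@T[:3,:3].T+T[:3,3];P[d<=0]=np.nan;return P
def proj(p,T,K):
    q=(np.asarray(p)-T[:3,3])@T[:3,:3];return (q[...,:2]/q[...,2:])*[K[0,0],K[1,1]]+K[:2,2]
def save(im,n): cv2.imwrite(f'pics/{n}.png',im[...,::-1])
E
python3 - <<'E'
from h import *
print(sensors.sense()); print(bot.grasp_offset)
for n in('scene','top','wrist'):
    im,d,T,K=grab(n);print(n,T.round(3).tolist(),K[0,0])
    if n!='wrist':save(im,n+'0')
E
```

```text
pics
{'time_s': 0.0, 'q': array([ 1.04600686e+00,  3.42695742e-01,  1.52497622e+00, -7.69452176e-06,
        1.27537960e+00, -1.46003376e-01]), 'joint_velocities': array([ 8.23712719e-05,  2.02804774e-03, -1.81376734e-03, -1.30794688e-04,
        5.40005362e-04,  1.29195401e-03]), 'effort': array([ 2.19762464e-04, -4.33683407e+01, -2.46018612e+01, -1.39058134e-04,
        7.84151402e-03,  2.14899735e-06]), 'position': array([0.19391704, 0.48743317, 0.20745421]), 'orientation': array([ 1.88261676e-01,  9.82118633e-01, -6.90018680e-04, -2.36619883e-04]), 'wrist_force': array([-0.15759664, -0.19254602, -0.64869077]), 'moment': array([ 0.03450725, -0.05880215, -0.00039547]), 'gripper_width': 0.08544885300143812}
0.0187
scene [[-0.315, 0.697, -0.644, 1.797], [0.949, 0.228, -0.218, 0.39], [-0.005, -0.68, -0.733, 1.517], [0.0, 0.0, 0.0, 1.0]] 480.9560990666825
top [[0.102, -0.974, 0.203, 0.337], [-0.995, -0.1, 0.018, -0.026], [0.003, -0.204, -0.979, 1.391], [0.0, 0.0, 0.0, 1.0]] 410.73470374361284
wrist [[0.369, 0.889, 0.272, 0.124], [0.929, -0.352, -0.111, 0.516], [-0.003, 0.293, -0.956, 0.373], [0.0, 0.0, 0.0, 1.0]] 356.0978349920746
```

View pics/scene0.png

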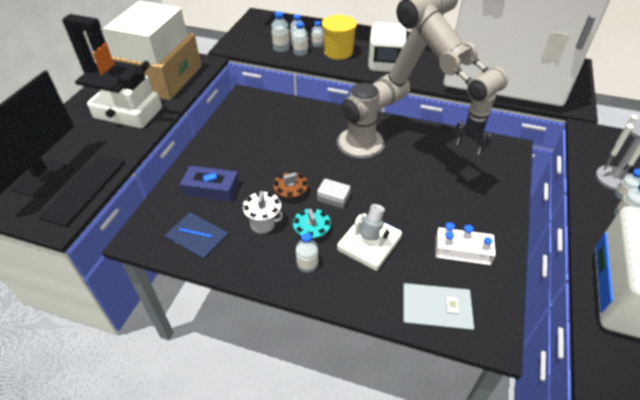

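View pics/top0.png

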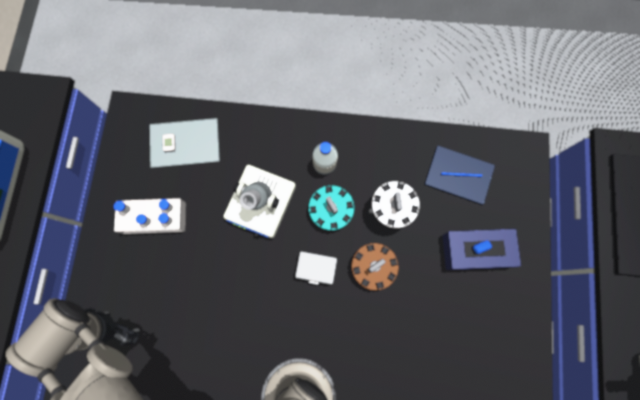

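Candidates: white holder on the beaker at top (396,204) / scene (262,207); turquoise at top (331,208) and brown at top (375,266) are the look-alikes. I choose the white one and check it in a crop.

```bash
python3 - <<'E'
from h import *
im,d,T,K=load('top');P=cloud(d,T,K)
c=lambda im,x,y,w,h,f:cv2.resize(im[y:y+h,x:x+w],None,fx=f,fy=f,interpolation=cv2.INTER_CUBIC)
a=c(im,210,130,220,160,3.6)
save(a[:, :],'crop1')
for (u,v) in [(396,204),(331,208),(375,266),(260,200),(254,193),(325,157)]: print(u,v,P[v,u].round(3))
# holder: white disc
r=P[170:240,360:435].reshape(-1,3);print('z hist',np.histogram(r[:,2],bins=np.arange(0,.2,.01)))
m=(r[:,2]>.095)&(r[:,2]<.115);q=r[m];print('disc',(q.min(0)+q.max(0))/2,np.ptp(q,0),np.median(q[:,2]))
m=r[:,2]>.135;q=r[m];print('grip',len(q),q.mean(0),q.max(0));
if len(q)>5: 
  w,V=np.linalg.eigh(np.cov(q[:,:2].T));print(w**.5*12**.5,V[:,1])
s,ds,Ts,Ks=load('scene');Ps=cloud(ds,Ts,Ks);r=Ps[180:240,235:290].reshape(-1,3)
m=(r[:,2]>.138)&(r[:,2]<.2);q=r[m];print('grip s',len(q),q.mean(0),q.max(0))
w,V=np.linalg.eigh(np.cov(q[:,:2].T));print(w**.5*12**.5,V[:,1])
m=(r[:,2]>.098)&(r[:,2]<.112);q=r[m];print('disc s',(q.min(0)+q.max(0))/2,np.ptp(q,0),np.median(q[:,2]))
# rotator base
for nm,PP in(('t',P[155:245,215:305]),('s',Ps[195:275,330:410])):
  r=PP.reshape(-1,3);m=(r[:,2]>.042)&(r[:,2]<.058);q=r[m][:,:2].astype(np.float32);print(nm,cv2.minAreaRect(q))
  q=r[r[:,2]>.16];print(len(q),q.mean(0),q.max(0))
E
```

```text
396 204 [ 0.617 -0.24   0.158]
331 208 [ 0.595 -0.043  0.105]
375 266 [ 0.426 -0.196  0.107]
260 200 [0.588 0.178 0.155]
254 193 [0.603 0.195 0.18 ]
325 157 [ 0.752 -0.008  0.137]
z hist (array([1904,  102,    3,    3,    2,    1,    6,    5,    1,    8, 1201,
        311,   33,   16,   10,   53,   45,    0,    0]), array([0.  , 0.01, 0.02, 0.03, 0.04, 0.05, 0.06, 0.07, 0.08, 0.09, 0.1 ,
       0.11, 0.12, 0.13, 0.14, 0.15, 0.16, 0.17, 0.18, 0.19]))
disc [ 0.62797282 -0.24617618  0.10609552] [0.14878184 0.14883529 0.01780196] 0.106673403965306
grip 118 [ 0.62608668 -0.24404046  0.15625602] [ 0.65591556 -0.23256332  0.16623801]
[0.01682171 0.05691751] [-0.97983708 -0.19979815]
grip s 68 [ 0.63507957 -0.24530485  0.15579445] [ 0.66069528 -0.23449504  0.16880744]
[0.01797805 0.06039909] [-0.9794718  -0.20158121]
disc s [ 0.63201675 -0.24856653  0.10509225] [0.14842001 0.14965444 0.01380033] 0.10737776663454723
t ((0.6047512292861938, 0.19946923851966858), (0.17996110022068024, 0.20743612945079803), 73.94615936279297)
293 [0.5849227  0.20381121 0.18111036] [0.63143611 0.23282919 0.20722412]
s ((0.5786510109901428, 0.12242928147315979), (0.36301109194755554, 0.219246968626976), 66.96302795410156)
240 [0.59665634 0.20317388 0.17906   ] [0.64082978 0.23222292 0.20615582]
```

View pics/crop1.png

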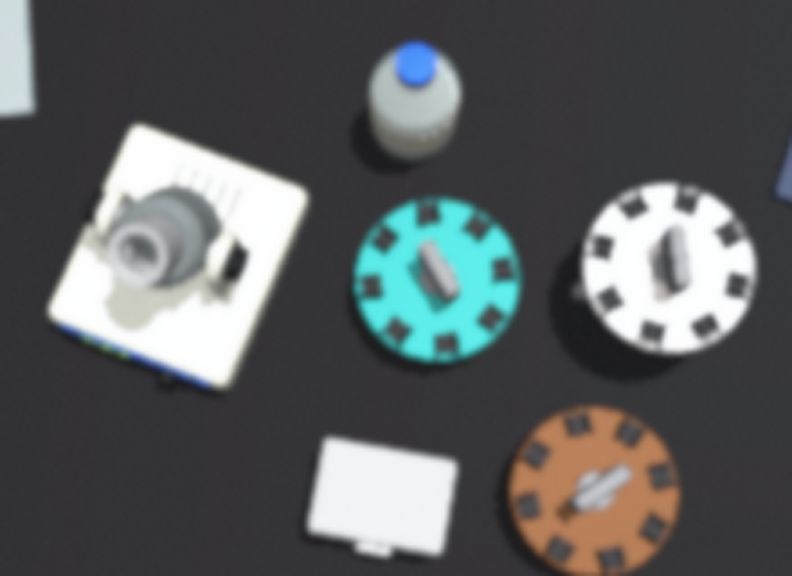

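Crop 1 shows the white holder at (669,268) with the beaker handle just to its left at (578,290). The rotator is at (178,258) with its bore mouth at (137,248), leaning toward the image's left and slightly up. The white one is my target. Next I take a wrist look along the bore.

```bash
cat >> h.py <<'E'
from scipy.linalg import logm,expm
def plan(Tt,maxt=45,maxr=8):
    T0=T_tool(sensors.sense());D=np.linalg.inv(T0)@Tt
    L=np.real(logm(D));w=np.degrees(np.array([L[2,1],L[0,2],L[1,0]]))
    for n in range(1,80):
        D1=expm(L/n);t=D1[:3,3]*1000;
        if np.linalg.norm(t)<maxt and np.linalg.norm(w)/n<maxr:break
    print('rows',n,'t',t.round(2),'w',(w/n).round(3),'| total t',(D[:3,3]*1000).round(1),'w',w.round(1))
def pose(z,yh,p):
    z=np.array(z,float);z/=np.linalg.norm(z);y=np.array(yh,float);y-=z*(y@z);y/=np.linalg.norm(y)
    T=np.eye(4);T[:3,:3]=np.c_[np.cross(y,z),y,z];T[:3,3]=p;return T
E
python3 - <<'E'
from h import *
im,d,T,K=load('top');P=cloud(d,T,K)
def at(u,v,z):
    r=T[:3,:3]@np.array([(u-K[0,2])/K[0,0],(v-K[1,2])/K[1,1],1]);return T[:3,3]+r*(z-T[2,3])/r[2]
print('mouth',at(248,199,.189))
r=P[150:250,210:310].reshape(-1,3);m=(r[:,2]>.044)&(r[:,2]<.054);print(cv2.minAreaRect(r[m][:,:2].astype(np.float32)))
m=at(248,199,.189);a=np.array([-.96*np.sin(.47),.28*np.sin(.47),np.cos(.47)])
c=imaging.camera_info('wrist');C=np.array(c['tool_from_camera']);print(C.round(4))
# tool z s.t. camera z=-a, tool y ~ same as horizontal perpendicular
yh=np.array([.28,.96,0])
Rt0=pose(-a,yh,[0,0,0])[:3,:3] # frame with z=-a
th=np.arctan2(C[0,2],C[2,2]) # camera z in tool xz
Rt=Rt0@R.from_rotvec([0,-th,0]).as_matrix()
print('cam z',Rt@C[:3,2],-a)
p=m+a*.24-Rt@C[:3,3]
Tt=np.eye(4);Tt[:3,:3]=Rt;Tt[:3,3]=p;print(Tt.round(3));plan(Tt)
E
```

```text
mouth [0.58041538 0.20822764 0.189     ]
((0.5958139896392822, 0.16005170345306396), (0.2606647312641144, 0.20171022415161133), 73.94615936279297)
[[ 4.000e-04 -9.559e-01 -2.936e-01  7.500e-02]
 [ 1.000e+00  7.000e-04 -1.000e-03  2.000e-04]
 [ 1.200e-03 -2.936e-01  9.559e-01 -1.652e-01]
 [ 0.000e+00  0.000e+00  0.000e+00  1.000e+00]]
cam z [ 0.43447823 -0.12781051 -0.8915678 ] [ 0.43477083 -0.12680816 -0.89156829]
[[-0.946  0.28   0.164  0.574]
 [ 0.276  0.96  -0.048  0.21 ]
 [-0.171 -0.    -0.985  0.253]
 [ 0.     0.     0.     1.   ]]
rows 11 t [-41.21 -12.45  -0.94] w [-0.048 -0.896 -0.493] | total t [-455.9 -117.5  -45.4] w [-0.5 -9.9 -5.4]
```

Emit:
servo_tool --motion '[{"tx": -28.4,"ty": -8,"tz": -2,"wy": -0.62,"wz": -0.34},{"tx": -28.4,"ty": -8,"tz": -2,"wy": -0.62,"wz": -0.34},{"tx": -28.4,"ty": -8,"tz": -2,"wy": -0.62,"wz": -0.34},{"tx": -28.4,"ty": -8,"tz": -2,"wy": -0.62,"wz": -0.34},{"tx": -28.4,"ty": -8,"tz": -2,"wy": -0.62,"wz": -0.34},{"tx": -28.4,"ty": -8,"tz": -2,"wy": -0.62,"wz": -0.34},{"tx": -28.4,"ty": -8,"tz": -2,"wy": -0.62,"wz": -0.34},{"tx": -28.4,"ty": -8,"tz": -2,"wy": -0.62,"wz": -0.34}]'

```text
$.motion[0]: bad value
```

Emit:
servo_tool --motion '[{"tx": -28.4,"ty": -8,"tz": -1,"wy": -0.62,"wz": -0.34},{"tx": -28.4,"ty": -8,"tz": -1,"wy": -0.62,"wz": -0.34},{"tx": -28.4,"ty": -8,"tz": -1,"wy": -0.62,"wz": -0.34},{"tx": -28.4,"ty": -8,"tz": -1,"wy": -0.62,"wz": -0.34},{"tx": -28.4,"ty": -8,"tz": -1,"wy": -0.62,"wz": -0.34},{"tx": -28.4,"ty": -8,"tz": -1,"wy": -0.62,"wz": -0.34},{"tx": -28.4,"ty": -8,"tz": -1,"wy": -0.62,"wz": -0.34},{"tx": 0}]'

```text
$.motion[0]: bad value
```

```bash
python3 - <<'E'
from h import *
s=sensors.sense();print(s['time_s'],s['position'],s['q'])
im,d,T,K=grab('wrist');save(im,'w1');print(T.round(3))
E
```

```text
0.15 [0.19397066 0.48752846 0.20759125] [ 1.04602597e+00  3.42577577e-01  1.52475929e+00 -3.43321592e-05
  1.27537303e+00 -1.45965658e-01]
[[ 0.369  0.889  0.272  0.124]
 [ 0.929 -0.353 -0.11   0.516]
 [-0.002  0.293 -0.956  0.373]
 [ 0.     0.     0.     1.   ]]
```

View pics/w1.png

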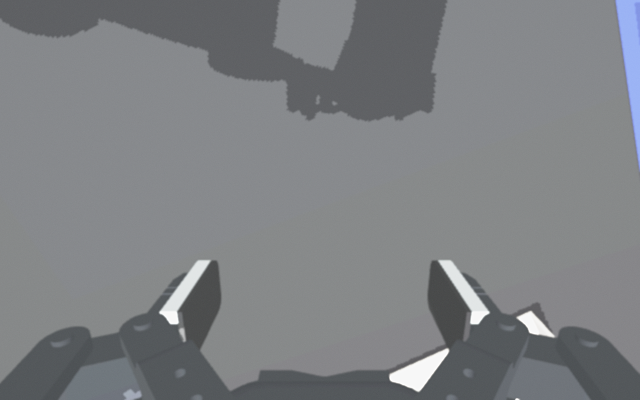

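The moves were refused, since each row evidently needs all its keys. The picture shows only bare bench between the open fingers at (190,290) and (455,290).

Emit:
servo_tool --motion '[{"tx": -28.4,"ty": -8,"tz": -2,"wx": 0,"wy": -0.62,"wz": -0.34,"hand": 85},{"tx": -28.4,"ty": -8,"tz": -2,"wx": 0,"wy": -0.62,"wz": -0.34,"hand": 85},{"tx": -28.4,"ty": -8,"tz": -2,"wx": 0,"wy": -0.62,"wz": -0.34,"hand": 85},{"tx": -28.4,"ty": -8,"tz": -2,"wx": 0,"wy": -0.62,"wz": -0.34,"hand": 85},{"tx": -28.4,"ty": -8,"tz": -2,"wx": 0,"wy": -0.62,"wz": -0.34,"hand": 85},{"tx": -28.4,"ty": -8,"tz": -2,"wx": 0,"wy": -0.62,"wz": -0.34,"hand": 85},{"tx": -28.4,"ty": -8,"tz": -2,"wx": 0,"wy": -0.62,"wz": -0.34,"hand": 85},{"tx": -28.4,"ty": -8,"tz": -2,"wx": 0,"wy": -0.62,"wz": -0.34,"hand": 85}]'

```text
time_s: 1.0
position: [0.3871, 0.3446, 0.231]
orientation: [0.161, 0.986, -0.011, 0.042]
wrist_force: [-0.8, -0.1, 0.0]
gripper_width: 0.0849
```

Emit:
servo_tool --motion '[{"tx": -29,"ty": -8,"tz": -1,"wx": 0,"wy": -0.62,"wz": -0.34,"hand": 85},{"tx": -29,"ty": -8,"tz": -1,"wx": 0,"wy": -0.62,"wz": -0.34,"hand": 85},{"tx": -29,"ty": -8,"tz": -1,"wx": 0,"wy": -0.62,"wz": -0.34,"hand": 85},{"tx": -29,"ty": -8,"tz": -1,"wx": 0,"wy": -0.62,"wz": -0.34,"hand": 85},{"tx": -29,"ty": -8,"tz": -1,"wx": 0,"wy": -0.62,"wz": -0.34,"hand": 85},{"tx": -29,"ty": -8,"tz": -1,"wx": 0,"wy": -0.62,"wz": -0.34,"hand": 85},{"tx": -29,"ty": -8,"tz": -1,"wx": 0,"wy": -0.62,"wz": -0.34,"hand": 85},{"tx": 0,"ty": 0,"tz": 0,"wx": 0,"wy": 0,"wz": 0,"hand": 85}]'

```text
time_s: 1.8
position: [0.5699, 0.2229, 0.2625]
orientation: [0.14, 0.987, -0.019, 0.08]
wrist_force: [-1.3, -0.3, 0.5]
gripper_width: 0.0848
```

```bash
python3 - <<'E'
from h import *
s=sensors.sense();print(s['time_s'],s['position'],s['q'])
im,d,T,K=grab('wrist');save(im,'w2');print(T.round(3))
E
```

```text
1.8 [0.5699393  0.22288201 0.26246696] [ 0.30464315  0.40017544  1.2983546  -0.10679796  1.31642759 -0.96348682]
[[ 0.279  0.862  0.423  0.474]
 [ 0.96  -0.243 -0.139  0.254]
 [-0.017  0.445 -0.895  0.413]
 [ 0.     0.     0.     1.   ]]
```

View pics/w2.png

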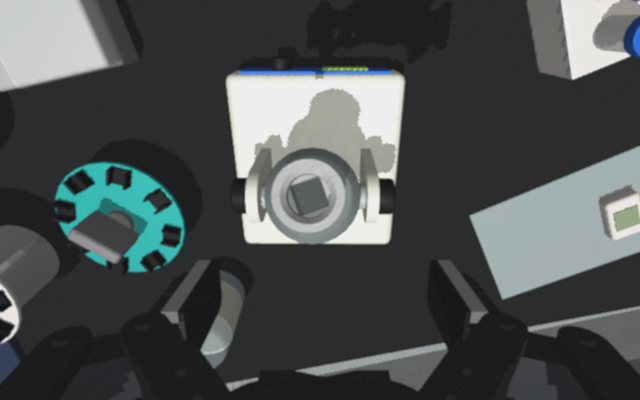

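The wrist view shows the rotator squarely: sleeve mouth at about (311,195), with the square socket visible inside and rotated by about 15°. The bottle is below left at (220,310) and turquoise at (120,215). I measure the mouth plane and the socket angle.

```bash
python3 - <<'E'
from h import *
im,d,T,K=load('wrist');P=cloud(d,T,K)
c=im[145:245,260:360];save(cv2.resize(c,None,fx=6,fy=6,interpolation=cv2.INTER_CUBIC),'w2c')
r=P[140:250,250:370];d2=d[140:250,250:370]
print(d[195,300:340].round(3)[::4],d[195,262:362:4].round(3))
# sleeve face ring: pixels 24..? from centre
vv,uu=np.mgrid[:400,:640];rad=np.hypot(uu-311,vv-195)
for lo in range(0,60,4):
    m=(rad>=lo)&(rad<lo+4);print(lo,np.nanmedian(d[m]).round(4),np.nanpercentile(d[m],[10,90]).round(4))
E
```

```text
[0.3   0.298 0.299 0.298 0.297 0.298 0.298 0.266 0.252 0.249] [0.321 0.303 0.299 0.25  0.25  0.252 0.259 0.265 0.288 0.297 0.298 0.299
 0.297 0.297 0.297 0.298 0.266 0.254 0.252 0.248 0.249 0.298 0.298 0.301
 0.304]
0 0.2979 [0.2971 0.2988]
4 0.2978 [0.297  0.2988]
8 0.2979 [0.297  0.2988]
12 0.2977 [0.2874 0.2987]
16 0.267 [0.2649 0.2978]
20 0.2566 [0.2512 0.267 ]
24 0.2512 [0.2494 0.2548]
28 0.25 [0.249  0.2516]
32 0.2502 [0.2491 0.2975]
36 0.297 [0.2497 0.2985]
40 0.2997 [0.2979 0.3017]
44 0.304 [0.3019 0.3064]
48 0.3833 [0.3209 0.4353]
52 0.3815 [0.321 0.496]
56 0.3776 [0.3093 0.4991]
```

View pics/w2c.png

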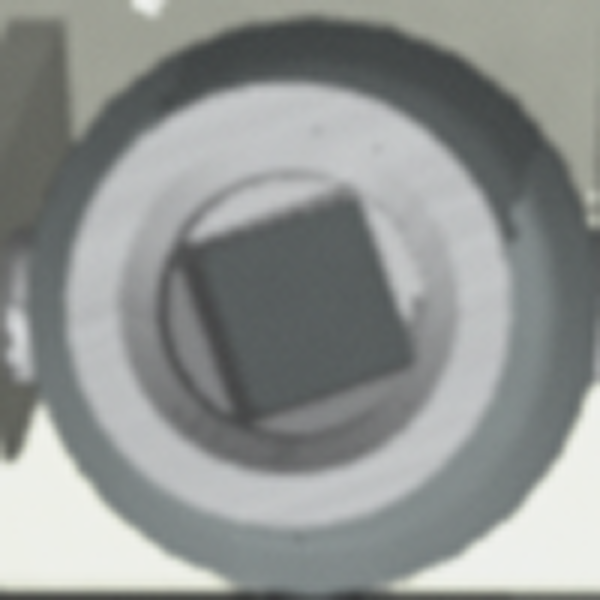

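The crop shows the sleeve face ring spanning 63–510 horizontally and 80–527 vertically, so it is centred at (286.5,303.5). The socket's corners on the ledge are near (180,247), (347,186), (413,360) and (243,421), so its edges are about -20° in the image.

```bash
python3 - <<'E'
from h import *
im,d,T,K=load('wrist');P=cloud(d,T,K)
u0,v0=(286.5+.5)/6-.5+260,(303.5+.5)/6-.5+145
vv,uu=np.mgrid[:400,:640];rad=np.hypot(uu-u0,vv-v0)
m=(rad>30)&(rad<35.5)&(abs(d-.25)<.006);q=P[m];print('n',m.sum())
for _ in range(3):
    c=q.mean(0);n=np.linalg.svd(q-c,full_matrices=0)[2][2];n*=np.sign(n[2]);e=(q-c)@n;q=q[abs(e)<2.5*e.std()]
print('normal',n,'tilt',np.degrees(np.arccos(n[2])),'dir',np.degrees(np.arctan2(n[1],n[0])),'res',e.std())
def ray(u,v,n,c):
    r=T[:3,:3]@np.array([(u-K[0,2])/K[0,0],(v-K[1,2])/K[1,1],1]);return T[:3,3]+r*((c-T[:3,3])@n)/(r@n)
M=ray(u0,v0,n,c);print('mouth',M)
L=M-n*.016
cs=[ray((x+.5)/6-.5+260,(y+.5)/6-.5+145,n,L) for x,y in [(180,247),(347,186),(413,360),(243,421)]]
cs=np.array(cs);print('corner mean - ledge mm',((cs.mean(0)-L)*1000).round(1))
for i in range(4):
    e=cs[(i+1)%4]-cs[i];print('edge mm',np.linalg.norm(e)*1000,(e/np.linalg.norm(e)).round(3))
# consistency: pivot
print('pivot',M-.083*n)
# rotator base orientation from this view
r=P.reshape(-1,3);k=(abs(r[:,2]-.05)<.004)&(np.hypot(r[:,0]-.6,r[:,1]-.2)<.15);print(cv2.minAreaRect(r[k][:,:2].astype(np.float32)))
E
```

```text
n 1132
normal [-0.42291886  0.1225986   0.89783586] tilt 26.124957630413224 dir 163.83382334950483 res 0.0006321590966014721
mouth [0.57461795 0.20819048 0.18885109]
corner mean - ledge mm [ 0.   0.2 -0. ]
edge mm 22.142505941075928 [-0.039  0.987 -0.153]
edge mm 23.143255287749955 [0.905 0.113 0.411]
edge mm 22.493103532307156 [ 0.035 -0.988  0.152]
edge mm 23.045343376628136 [-0.905 -0.098 -0.413]
pivot [0.60972022 0.19801479 0.11433071]
((0.6092724204063416, 0.19775238633155823), (0.1761930137872696, 0.19642873108386993), 73.95829010009766)
```

```bash
python3 - <<'E'
from h import *
plan(pose([0,0,-1],[-.2,.98,0],[.630,-.2465,.215]),maxt=33)
E
```

```text
rows 15 t [ -5.61 -31.31   4.1 ] w [-0.208  0.591 -1.841] | total t [-179.3 -433.7   83.7] w [ -3.1   8.9 -27.6]
```

Emit:
servo_tool --motion '[{"tx": -5.6,"ty": -31.3,"tz": 4.1,"wx": -0.2,"wy": 0.6,"wz": -1.84,"hand": 85},{"tx": -5.6,"ty": -31.3,"tz": 4.1,"wx": -0.2,"wy": 0.6,"wz": -1.84,"hand": 85},{"tx": -5.6,"ty": -31.3,"tz": 4.1,"wx": -0.2,"wy": 0.6,"wz": -1.84,"hand": 85},{"tx": -5.6,"ty": -31.3,"tz": 4.1,"wx": -0.2,"wy": 0.6,"wz": -1.84,"hand": 85},{"tx": -5.6,"ty": -31.3,"tz": 4.1,"wx": -0.2,"wy": 0.6,"wz": -1.84,"hand": 85},{"tx": -5.6,"ty": -31.3,"tz": 4.1,"wx": -0.2,"wy": 0.6,"wz": -1.84,"hand": 85},{"tx": -5.6,"ty": -31.3,"tz": 4.1,"wx": -0.2,"wy": 0.6,"wz": -1.84,"hand": 85},{"tx": -5.6,"ty": -31.3,"tz": 4.1,"wx": -0.2,"wy": 0.6,"wz": -1.84,"hand": 85}]'

```text
time_s: 2.65
position: [0.568, -0.0276, 0.2357]
orientation: [0.0, 0.999, -0.006, 0.031]
wrist_force: [0.6, -0.2, 0.4]
gripper_width: 0.0852
```

Emit:
servo_tool --motion '[{"tx": -5.6,"ty": -31.3,"tz": 4.1,"wx": -0.2,"wy": 0.6,"wz": -1.84,"hand": 85},{"tx": -5.6,"ty": -31.3,"tz": 4.1,"wx": -0.2,"wy": 0.6,"wz": -1.84,"hand": 85},{"tx": -5.6,"ty": -31.3,"tz": 4.1,"wx": -0.2,"wy": 0.6,"wz": -1.84,"hand": 85},{"tx": -5.6,"ty": -31.3,"tz": 4.1,"wx": -0.2,"wy": 0.6,"wz": -1.84,"hand": 85},{"tx": -5.6,"ty": -31.3,"tz": 4.1,"wx": -0.2,"wy": 0.6,"wz": -1.84,"hand": 85},{"tx": -5.6,"ty": -31.3,"tz": 4.1,"wx": -0.2,"wy": 0.6,"wz": -1.84,"hand": 85},{"tx": -5.6,"ty": -31.3,"tz": 4.1,"wx": -0.2,"wy": 0.6,"wz": -1.84,"hand": 85},{"tx": 0,"ty": 0,"tz": 0,"wx": 0,"wy": 0,"wz": 0,"hand": 85}]'

```text
time_s: 3.45
position: [0.6275, -0.243, 0.2043]
orientation: [-0.118, 0.993, 0.007, -0.012]
wrist_force: [-1.2, 0.3, -1.0]
gripper_width: 0.085
```

```bash
python3 - <<'E'
from h import *
s=sensors.sense();print(s['time_s'],s['position'],s['q'])
im,d,T,K=grab('wrist');save(im,'w3');P=cloud(d,T,K);r=P.reshape(-1,3)
r=r[np.hypot(r[:,0]-.63,r[:,1]+.2465)<.1]
q=r[(r[:,2]>.152)&(r[:,2]<.168)];print('grip top',len(q),q.mean(0),np.median(q[:,2]));b=cv2.minAreaRect(q[:,:2].astype(np.float32));print(b)
w,V=np.linalg.eigh(np.cov(q[:,:2].T));print(w**.5*12**.5,V[:,1])
q=r[(r[:,2]>.1)&(r[:,2]<.111)];print('disc',len(q),cv2.minEnclosingCircle(q[:,:2].astype(np.float32)),np.median(q[:,2]))
plan(pose([0,0,-1],[-.2,.98,0],[.630,-.2465,.125]),maxt=33)
E
```

```text
3.45 [ 0.62745672 -0.24300212  0.20427253] [-4.82211946e-01  6.46560573e-01  1.02936533e+00 -2.13341793e-03
  1.49235196e+00 -2.29021761e+00]
grip top 2079 [ 0.6274942  -0.24762914  0.15853867] 0.15879839691237252
((0.6288177371025085, -0.2473479062318802), (0.05499722808599472, 0.01600225642323494), 12.075114250183105)
[0.01559278 0.0547047 ] [-0.97841428 -0.20665311]
disc 23200 ((0.6292662620544434, -0.2473577857017517), 0.07511559873819351) 0.1054370529331167
rows 3 t [-0.87 -2.28 26.58] w [ 0.315 -0.407  0.698] | total t [-3.1 -7.3 79.7] w [ 0.9 -1.2  2.1]
```

View pics/w3.png

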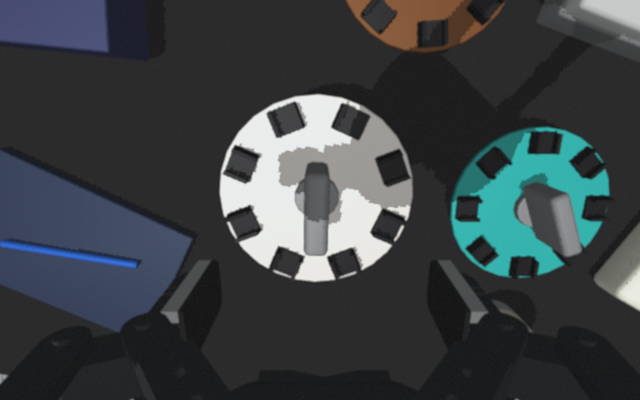

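The wrist view shows the white holder with its grip bar at (316,208) between the fingers, and turquoise clear to the right at (540,205). I refine to centre (0.629,-0.2475) and yaw 12°.

```bash
python3 - <<'E'
from h import *
plan(pose([0,0,-1],[-.2067,.978,0],[.629,-.2474,.1245]),maxt=16)
E
```

```text
rows 6 t [-0.22 -1.23 13.38] w [ 0.158 -0.203  0.282] | total t [-1.9 -7.9 80.2] w [ 0.9 -1.2  1.7]
```

Emit:
servo_tool --motion '[{"tx": -0.2,"ty": -1.3,"tz": 13.7,"wx": 0.16,"wy": -0.2,"wz": 0.28,"hand": 85},{"tx": -0.2,"ty": -1.3,"tz": 13.7,"wx": 0.16,"wy": -0.2,"wz": 0.28,"hand": 85},{"tx": -0.2,"ty": -1.3,"tz": 13.7,"wx": 0.16,"wy": -0.2,"wz": 0.28,"hand": 85},{"tx": -0.2,"ty": -1.3,"tz": 13.7,"wx": 0.16,"wy": -0.2,"wz": 0.28,"hand": 85},{"tx": -0.2,"ty": -1.3,"tz": 13.7,"wx": 0.16,"wy": -0.2,"wz": 0.28,"hand": 85},{"tx": -0.2,"ty": -1.3,"tz": 11,"wx": 0.16,"wy": -0.2,"wz": 0.28,"hand": 85},{"tx": 0,"ty": 0,"tz": 0,"wx": 0,"wy": 0,"wz": 0,"hand": 85},{"tx": 0,"ty": 0,"tz": 0,"wx": 0,"wy": 0,"wz": 0,"hand": 85}]'

```text
time_s: 4.3
position: [0.6277, -0.2318, 0.1259]
orientation: [-0.107, 0.994, 0.002, 0.001]
wrist_force: [0.3, -0.7, -0.2]
gripper_width: 0.085
```

```bash
python3 - <<'E'
from h import *
plan(pose([0,0,-1],[-.2067,.978,0],[.629,-.2474,.1245]),maxt=16)
E
```

```text
rows 1 t [  2.1  -15.53   1.34] w [0.244 0.088 0.389] | total t [  2.1 -15.5   1.3] w [0.2 0.1 0.4]
```

Emit:
servo_tool --motion '[{"tx": 0.7,"ty": -5,"tz": 0.4,"wx": 0.1,"wy": 0,"wz": 0.13,"hand": 85},{"tx": 0.7,"ty": -5,"tz": 0.4,"wx": 0.1,"wy": 0,"wz": 0.13,"hand": 85},{"tx": 0.7,"ty": -5,"tz": 0.4,"wx": 0.1,"wy": 0,"wz": 0.13,"hand": 85},{"tx": 0,"ty": 0,"tz": 0,"wx": 0,"wy": 0,"wz": 0,"hand": 85},{"tx": 0,"ty": 0,"tz": 0,"wx": 0,"wy": 0,"wz": 0,"hand": 85},{"tx": 0,"ty": 0,"tz": 0,"wx": 0,"wy": 0,"wz": 0,"hand": 85},{"tx": 0,"ty": 0,"tz": 0,"wx": 0,"wy": 0,"wz": 0,"hand": 85},{"tx": 0,"ty": 0,"tz": 0,"wx": 0,"wy": 0,"wz": 0,"hand": 85}]'

```text
time_s: 5.1
position: [0.6299, -0.2477, 0.1277]
orientation: [-0.104, 0.995, -0.002, 0.003]
wrist_force: [-0.2, -0.3, 0.3]
gripper_width: 0.085
```

```bash
python3 - <<'E'
from h import *
s=sensors.sense();print(s['position'],s['joint_velocities'].round(3),s['q'])
plan(pose([0,0,-1],[-.2067,.978,0],[.629,-.2474,.1245]),maxt=16)
E
```

```text
[ 0.62992379 -0.24771884  0.12767638] [0.001 0.003 0.001 0.    0.001 0.   ] [-4.87919030e-01  6.82519770e-01  1.17322586e+00  2.74664128e-04
  1.27979191e+00 -2.26678954e+00]
rows 1 t [0.85 0.51 3.17] w [-0.211  0.276 -0.017] | total t [0.9 0.5 3.2] w [-0.2  0.3 -0. ]
```

Emit:
servo_tool --motion '[{"tx": 0.8,"ty": 0.5,"tz": 3.2,"wx": -0.2,"wy": 0.3,"wz": 0,"hand": 85},{"tx": 0,"ty": 0,"tz": 0,"wx": 0,"wy": 0,"wz": 0,"hand": 85},{"tx": 0,"ty": 0,"tz": 0,"wx": 0,"wy": 0,"wz": 0,"hand": 10},{"tx": 0,"ty": 0,"tz": 0,"wx": 0,"wy": 0,"wz": 0,"hand": 10},{"tx": 0,"ty": 0,"tz": 0,"wx": 0,"wy": 0,"wz": 0,"hand": 10},{"tx": 0,"ty": 0,"tz": 0,"wx": 0,"wy": 0,"wz": 0,"hand": 10},{"tx": 0,"ty": 0,"tz": 0,"wx": 0,"wy": 0,"wz": 0,"hand": 10},{"tx": 0,"ty": 0,"tz": 0,"wx": 0,"wy": 0,"wz": 0,"hand": 10}]' --newtons 80

```text
time_s: 5.9
position: [0.629, -0.2471, 0.1243]
orientation: [-0.104, 0.995, -0.0, -0.0]
wrist_force: [0.2, -0.9, -3.0]
gripper_width: 0.0137
```

Emit:
servo_tool --motion '[{"tx": 0,"ty": 0,"tz": 0,"wx": 0,"wy": 0,"wz": 0,"hand": 10},{"tx": 0,"ty": 0,"tz": 0,"wx": 0,"wy": 0,"wz": 0,"hand": 10},{"tx": 0,"ty": 0,"tz": -5,"wx": 0,"wy": 0,"wz": 0,"hand": 10},{"tx": 0,"ty": 0,"tz": -10,"wx": 0,"wy": 0,"wz": 0,"hand": 10},{"tx": 0,"ty": 0,"tz": -12,"wx": 0,"wy": 0,"wz": 0,"hand": 10},{"tx": 0,"ty": 0,"tz": -12,"wx": 0,"wy": 0,"wz": 0,"hand": 10},{"tx": 0,"ty": 0,"tz": -12,"wx": 0,"wy": 0,"wz": 0,"hand": 10},{"tx": 0,"ty": 0,"tz": 0,"wx": 0,"wy": 0,"wz": 0,"hand": 10}]'

```text
time_s: 6.7
position: [0.6287, -0.2469, 0.1791]
orientation: [-0.104, 0.995, 0.0, -0.001]
wrist_force: [0.1, -0.2, -2.7]
gripper_width: 0.0136
```

```bash
python3 - <<'E'
from h import *
s=sensors.sense();print(s)
E
```

```text
{'time_s': 6.7, 'q': array([-4.87308189e-01,  6.48750754e-01,  1.09309154e+00, -5.58527748e-04,
        1.40233108e+00, -2.26640479e+00]), 'joint_velocities': array([-0.00019353,  0.00770699,  0.01910144, -0.00099648, -0.00569383,
       -0.00097413]), 'effort': array([-3.76292272e-02, -6.02964950e+01, -2.62729365e+01, -6.39368169e-03,
        3.62272197e-01, -1.56240612e-04]), 'position': array([ 0.62868535, -0.24690767,  0.17912683]), 'orientation': array([-1.04008780e-01,  9.94575504e-01,  4.90975541e-04, -1.22463513e-03]), 'wrist_force': array([ 0.14167776, -0.24922997, -2.74096234]), 'moment': array([-0.02096657,  0.01420193, -0.00257072]), 'gripper_width': 0.013642862620161731}
```

Emit:
servo_tool --motion '[{"tx": 0,"ty": 0,"tz": -20,"wx": 0,"wy": 0,"wz": 0,"hand": 10},{"tx": 0,"ty": 0,"tz": -28,"wx": 0,"wy": 0,"wz": 0,"hand": 10},{"tx": 0,"ty": 0,"tz": -28,"wx": 0,"wy": 0,"wz": 0,"hand": 10},{"tx": 0,"ty": 0,"tz": -28,"wx": 0,"wy": 0,"wz": 0,"hand": 10},{"tx": 0,"ty": 0,"tz": -15,"wx": 0,"wy": 0,"wz": 0,"hand": 10},{"tx": 0,"ty": 0,"tz": 0,"wx": 0,"wy": 0,"wz": 0,"hand": 10},{"tx": 0,"ty": 0,"tz": 0,"wx": 0,"wy": 0,"wz": 0,"hand": 10},{"tx": 0,"ty": 0,"tz": 0,"wx": 0,"wy": 0,"wz": 0,"hand": 10}]'

```text
time_s: 7.5
position: [0.6277, -0.2463, 0.3004]
orientation: [-0.104, 0.995, 0.002, -0.003]
wrist_force: [-0.6, 1.2, -3.7]
gripper_width: 0.0133
```

```bash
python3 - <<'E'
from h import *
s=sensors.sense();print(s['position'],s['wrist_force'].round(2))
im,d,T,K=grab('wrist');save(im,'w4');P=cloud(d,T,K)
Tt=T_tool(s);Q=(P-Tt[:3,3])@Tt[:3,:3];r=Q.reshape(-1,3)
r=r[np.isfinite(r).all(1)&(np.hypot(r[:,0],r[:,1])<.085)&(r[:,2]<.05)&(r[:,2]>.005)]
print(np.histogram(r[:,2],bins=np.arange(.005,.05,.003)))
q=r[(r[:,2]>.0155)&(r[:,2]<.022)]
c=q.mean(0);n=np.linalg.svd(q-c,full_matrices=0)[2][2];print('disc plane normal',n,c)
hull=cv2.convexHull((q[:,:2]*1000).astype(np.float32))[:,0]
print('circ',cv2.minEnclosingCircle(hull))
n0=np.array([-.4229,.1226,.8978]);M=np.array([.5746,.2082,.1889])
plan(pose(-n0,[-.037,.9875,-.1525],M+n0*(.06+.046+.0243)),maxt=25)
E
```

```text
[ 0.62773661 -0.2463103   0.30038279] [-0.57  1.24 -3.73]
(array([ 2510,  1445,   842,  6028, 26963,  2168,     0,     0,     0,
           0,     0,     0,     0,     0,     0]), array([0.005, 0.008, 0.011, 0.014, 0.017, 0.02 , 0.023, 0.026, 0.029,
       0.032, 0.035, 0.038, 0.041, 0.044, 0.047, 0.05 ]))
disc plane normal [-3.33206859e-04  9.63840142e-04 -9.99999480e-01] [1.93196353e-02 5.78659454e-05 1.86576837e-02]
circ ((-0.8835743069648743, -0.022936144843697548), 75.1542739868164)
rows 20 t [ 1.79 23.99 -2.55] w [ 0.548 -1.212  0.385] | total t [  8.5 482.6  -3.6] w [ 11.  -24.2   7.7]
```

Emit:
servo_tool --motion '[{"tx": 1.8,"ty": 24,"tz": -2.6,"wx": 0.55,"wy": -1.21,"wz": 0.39,"hand": 10},{"tx": 1.8,"ty": 24,"tz": -2.6,"wx": 0.55,"wy": -1.21,"wz": 0.39,"hand": 10},{"tx": 1.8,"ty": 24,"tz": -2.6,"wx": 0.55,"wy": -1.21,"wz": 0.39,"hand": 10},{"tx": 1.8,"ty": 24,"tz": -2.6,"wx": 0.55,"wy": -1.21,"wz": 0.39,"hand": 10},{"tx": 1.8,"ty": 24,"tz": -2.6,"wx": 0.55,"wy": -1.21,"wz": 0.39,"hand": 10},{"tx": 1.8,"ty": 24,"tz": -2.6,"wx": 0.55,"wy": -1.21,"wz": 0.39,"hand": 10},{"tx": 1.8,"ty": 24,"tz": -2.6,"wx": 0.55,"wy": -1.21,"wz": 0.39,"hand": 10},{"tx": 1.8,"ty": 24,"tz": -2.6,"wx": 0.55,"wy": -1.21,"wz": 0.39,"hand": 10}]'

```text
time_s: 8.35
position: [0.5717, -0.0557, 0.3018]
orientation: [-0.072, 0.994, -0.024, 0.078]
wrist_force: [1.0, 0.3, -3.3]
gripper_width: 0.0136
```

```bash
cat > st.py <<'E'
import sys
from h import *
n0=np.array([-.4229,.1226,.8978]);n0/=np.linalg.norm(n0);M=np.array([.5746,.2082,.1889])
H=np.array([-.0007,0,.0245])
def stt(gap,maxt=25):  # gap: tip above mouth along axis, m
    s=sensors.sense();Tt=T_tool(s)
    tip=Tt@np.r_[H+[0,0,.046],1];G=pose(-n0,[-.037,.9875,-.1525],[0,0,0]);e=G[:3,:3].T@(tip[:3]-M)*1000
    F=G[:3,:3].T@s['wrist_force'];Mo=Tt[:3,:3].T@s['moment']
    print('t',s['time_s'],'pos',s['position'].round(4),'tip rel mouth (tool x,y,-gap) mm',e.round(2),'F tool-ish',F.round(2),'M',Mo.round(3),'w',s['gripper_width'].round(4),'q',s['q'].round(2))
    G[:3,3]=M+n0*gap-G[:3,:3]@(H+[0,0,.046]);plan(G,maxt)
if __name__=='__main__': stt(float(sys.argv[1])/1000,float(sys.argv[2]))
E
python3 st.py 60 25
```

```text
Traceback (most recent call last):
  File "st.py", line 11, in <module>
    if __name__=='__main__': stt(float(sys.argv[1])/1000,float(sys.argv[2]))
                             ~~~^^^^^^^^^^^^^^^^^^^^^^^^^^^^^^^^^^^^^^^^^^^^
  File "st.py", line 9, in stt
    print('t',s['time_s'],'pos',s['position'].round(4),'tip rel mouth (tool x,y,-gap) mm',e.round(2),'F tool-ish',F.round(2),'M',Mo.round(3),'w',s['gripper_width'].round(4),'q',s['q'].round(2))
                                                                                                                                                 ^^^^^^^^^^^^^^^^^^^^^^^^
AttributeError: 'float' object has no attribute 'round'
```

```bash
sed -i "s/s\['gripper_width'\].round(4)/s['gripper_width']/" st.py; python3 st.py 60 25
```

```text
t 8.35 pos [ 0.5717 -0.0557  0.3018] tip rel mouth (tool x,y,-gap) mm [-1.0000e-02 -2.7003e+02 -2.6000e+00] F tool-ish [0.41 0.73 3.32] M [-0.114  0.161 -0.011] w 0.01355288793532766 q [-0.23  0.28  1.37  0.    1.33 -1.95]
rows 12 t [ 1.31 23.49 -3.29] w [ 0.571 -1.281  0.343] | total t [  9.8 283.7 -22.5] w [  6.8 -15.4   4.1]
```

Emit:
servo_tool --motion '[{"tx": 1.3,"ty": 23.5,"tz": -5,"wx": 0.57,"wy": -1.28,"wz": 0.34,"hand": 10},{"tx": 1.3,"ty": 23.5,"tz": -5,"wx": 0.57,"wy": -1.28,"wz": 0.34,"hand": 10},{"tx": 1.3,"ty": 23.5,"tz": -5,"wx": 0.57,"wy": -1.28,"wz": 0.34,"hand": 10},{"tx": 1.3,"ty": 23.5,"tz": -5,"wx": 0.57,"wy": -1.28,"wz": 0.34,"hand": 10},{"tx": 1.3,"ty": 23.5,"tz": -5,"wx": 0.57,"wy": -1.28,"wz": 0.34,"hand": 10},{"tx": 1.3,"ty": 23.5,"tz": -4,"wx": 0.57,"wy": -1.28,"wz": 0.34,"hand": 10},{"tx": 1.3,"ty": 23.5,"tz": -3,"wx": 0.57,"wy": -1.28,"wz": 0.34,"hand": 10},{"tx": 1.3,"ty": 23.5,"tz": -3,"wx": 0.57,"wy": -1.28,"wz": 0.34,"hand": 10}]'

```text
time_s: 9.15
position: [0.5235, 0.1387, 0.3081]
orientation: [-0.046, 0.984, -0.055, 0.164]
wrist_force: [-0.1, -0.1, -3.4]
gripper_width: 0.0138
```

```bash
 python3 st.py 40 25
```

```text
t 9.15 pos [0.5235 0.1387 0.3081] tip rel mouth (tool x,y,-gap) mm [ 10.3  -82.08 -49.93] F tool-ish [1.54 0.41 2.99] M [-0.16   0.348  0.044] w 0.013813672667027103 q [ 0.22  0.14  1.57 -0.18  1.13 -1.39]
rows 4 t [-1.24 21.14  2.88] w [ 0.585 -1.45   0.321] | total t [-6.2 84.3 12.6] w [ 2.3 -5.8  1.3]
```

Emit:
servo_tool --motion '[{"tx": -1.2,"ty": 21.2,"tz": 0,"wx": 0.58,"wy": -1.45,"wz": 0.32,"hand": 10},{"tx": -1.2,"ty": 21.2,"tz": 1,"wx": 0.58,"wy": -1.45,"wz": 0.32,"hand": 10},{"tx": -1.2,"ty": 21.2,"tz": 2,"wx": 0.58,"wy": -1.45,"wz": 0.32,"hand": 10},{"tx": -1.2,"ty": 15,"tz": 2,"wx": 0.58,"wy": -1.45,"wz": 0.32,"hand": 10},{"tx": 0,"ty": 0,"tz": 0,"wx": 0,"wy": 0,"wz": 0,"hand": 10},{"tx": 0,"ty": 0,"tz": 0,"wx": 0,"wy": 0,"wz": 0,"hand": 10},{"tx": 0,"ty": 0,"tz": 0,"wx": 0,"wy": 0,"wz": 0,"hand": 10},{"tx": 0,"ty": 0,"tz": 0,"wx": 0,"wy": 0,"wz": 0,"hand": 10}]'

```text
time_s: 9.95
position: [0.5179, 0.2203, 0.2861]
orientation: [-0.037, 0.975, -0.072, 0.208]
wrist_force: [0.8, 1.2, -3.5]
gripper_width: 0.0139
```

```bash
 python3 st.py 8 5
```

```text
t 9.95 pos [0.5179 0.2203 0.2861] tip rel mouth (tool x,y,-gap) mm [ 10.19  -0.77 -42.26] F tool-ish [0.59 1.68 3.32] M [-0.252  0.501  0.049] w 0.013904197045976355 q [ 0.44  0.19  1.61 -0.34  1.03 -1.08]
rows 8 t [-1.19  0.09  4.27] w [-0.004 -0.089  0.041] | total t [-9.7  0.7 34.1] w [-0.  -0.7  0.3]
```

Emit:
servo_tool --motion '[{"tx": -4,"ty": 0.4,"tz": 0,"wx": 0,"wy": -0.3,"wz": 0.1,"hand": 10},{"tx": -4,"ty": 0.4,"tz": 4,"wx": 0,"wy": -0.3,"wz": 0.1,"hand": 10},{"tx": -1.6,"ty": 0,"tz": 8,"wx": 0,"wy": -0.1,"wz": 0.1,"hand": 10},{"tx": 0,"ty": 0,"tz": 8,"wx": 0,"wy": 0,"wz": 0,"hand": 10},{"tx": 0,"ty": 0,"tz": 8,"wx": 0,"wy": 0,"wz": 0,"hand": 10},{"tx": 0,"ty": 0,"tz": 5,"wx": 0,"wy": 0,"wz": 0,"hand": 10},{"tx": 0,"ty": 0,"tz": 0,"wx": 0,"wy": 0,"wz": 0,"hand": 10},{"tx": 0,"ty": 0,"tz": 0,"wx": 0,"wy": 0,"wz": 0,"hand": 10}]'

```text
time_s: 10.75
position: [0.5433, 0.2154, 0.2574]
orientation: [-0.033, 0.974, -0.071, 0.214]
wrist_force: [-0.3, 0.6, -3.3]
gripper_width: 0.0135
```

```bash
 python3 st.py -8 3
```

```text
t 10.75 pos [0.5433 0.2154 0.2574] tip rel mouth (tool x,y,-gap) mm [-1.27 -2.37 -5.09] F tool-ish [1.57 1.12 2.74] M [-0.153  0.469 -0.015] w 0.013473324095867174 q [ 0.41  0.24  1.62 -0.36  0.95 -1.07]
rows 5 t [0.27 0.44 2.62] w [-0.027 -0.01  -0.034] | total t [ 1.3  2.2 13.1] w [-0.1 -0.1 -0.2]
```

Emit:
servo_tool --motion '[{"tx": 0.7,"ty": 1.2,"tz": 0,"wx": 0,"wy": 0,"wz": -0.1,"hand": 10},{"tx": 0.6,"ty": 1.0,"tz": 0,"wx": -0.1,"wy": 0,"wz": -0.1,"hand": 10},{"tx": 0,"ty": 0,"tz": 0,"wx": 0,"wy": 0,"wz": 0,"hand": 10},{"tx": 0,"ty": 0,"tz": 2,"wx": 0,"wy": 0,"wz": 0,"hand": 10},{"tx": 0,"ty": 0,"tz": 2,"wx": 0,"wy": 0,"wz": 0,"hand": 10},{"tx": 0,"ty": 0,"tz": 2,"wx": 0,"wy": 0,"wz": 0,"hand": 10},{"tx": 0,"ty": 0,"tz": 0,"wx": 0,"wy": 0,"wz": 0,"hand": 10},{"tx": 0,"ty": 0,"tz": 0,"wx": 0,"wy": 0,"wz": 0,"hand": 10}]'

```text
time_s: 11.55
position: [0.5447, 0.2174, 0.2517]
orientation: [-0.035, 0.973, -0.07, 0.215]
wrist_force: [-0.7, -0.4, -3.5]
gripper_width: 0.0139
```

```bash
 python3 st.py -8 3
```

```text
t 11.55 pos [0.5447 0.2174 0.2517] tip rel mouth (tool x,y,-gap) mm [-0.53  0.62  0.35] F tool-ish [2.08 0.18 2.89] M [-0.208  0.541 -0.034] w 0.013909340554873962 q [ 0.41  0.25  1.63 -0.36  0.93 -1.07]
rows 3 t [ 0.16 -0.2   2.55] w [0.008 0.02  0.021] | total t [ 0.5 -0.6  7.6] w [0.  0.1 0.1]
```

Emit:
servo_tool --motion '[{"tx": 0.5,"ty": -0.5,"tz": 1,"wx": 0,"wy": 0,"wz": 0,"hand": 10},{"tx": 0,"ty": 0,"tz": 2,"wx": 0,"wy": 0,"wz": 0,"hand": 10},{"tx": 0,"ty": 0,"tz": 2,"wx": 0,"wy": 0,"wz": 0,"hand": 10},{"tx": 0,"ty": 0,"tz": 2,"wx": 0,"wy": 0,"wz": 0,"hand": 10},{"tx": 0,"ty": 0,"tz": 0,"wx": 0,"wy": 0,"wz": 0,"hand": 10},{"tx": 0,"ty": 0,"tz": 0,"wx": 0,"wy": 0,"wz": 0,"hand": 10},{"tx": 0,"ty": 0,"tz": 0,"wx": 0,"wy": 0,"wz": 0,"hand": 10},{"tx": 0,"ty": 0,"tz": 0,"wx": 0,"wy": 0,"wz": 0,"hand": 10}]'

```text
time_s: 12.35
position: [0.5475, 0.2158, 0.2446]
orientation: [-0.035, 0.973, -0.071, 0.215]
wrist_force: [1.5, 0.1, -3.8]
gripper_width: 0.0138
```

```bash
 python3 st.py -14 3
```

```text
t 12.35 pos [0.5475 0.2158 0.2446] tip rel mouth (tool x,y,-gap) mm [0.01 0.01 8.07] F tool-ish [0.25 0.67 4.05] M [-0.21   0.452 -0.006] w 0.013811216544036676 q [ 0.41  0.26  1.64 -0.36  0.91 -1.06]
rows 2 t [-0.03  0.01  2.96] w [0.009 0.025 0.03 ] | total t [-0.1  0.   5.9] w [0.  0.1 0.1]
```

Emit:
servo_tool --motion '[{"tx": 0,"ty": 0,"tz": 2,"wx": 0,"wy": 0,"wz": 0,"hand": 10},{"tx": 0,"ty": 0,"tz": 2,"wx": 0,"wy": 0,"wz": 0,"hand": 10},{"tx": 0,"ty": 0,"tz": 2,"wx": 0,"wy": 0,"wz": 0,"hand": 10},{"tx": 0,"ty": 0,"tz": 2,"wx": 0,"wy": 0,"wz": 0,"hand": 10},{"tx": 0,"ty": 0,"tz": 2,"wx": 0,"wy": 0,"wz": 0,"hand": 10},{"tx": 0,"ty": 0,"tz": 0,"wx": 0,"wy": 0,"wz": 0,"hand": 10},{"tx": 0,"ty": 0,"tz": 0,"wx": 0,"wy": 0,"wz": 0,"hand": 10},{"tx": 0,"ty": 0,"tz": 0,"wx": 0,"wy": 0,"wz": 0,"hand": 10}]'

```text
time_s: 13.15
position: [0.5521, 0.2144, 0.2347]
orientation: [-0.035, 0.973, -0.071, 0.215]
wrist_force: [0.2, -0.1, -3.3]
gripper_width: 0.0136
```

```bash
 python3 st.py -40 3
```

```text
t 13.15 pos [0.5521 0.2144 0.2347] tip rel mouth (tool x,y,-gap) mm [ 6.000e-02 -1.000e-02  1.912e+01] F tool-ish [1.15 0.37 3.05] M [-0.15   0.528 -0.015] w 0.013616535101727426 q [ 0.4   0.27  1.65 -0.36  0.89 -1.06]
rows 7 t [-0.01  0.    2.98] w [0.002 0.006 0.008] | total t [-0.1  0.  20.9] w [0.  0.  0.1]
```

The tip is 19 mm below the mouth, past the ledge with no contact force, so the square is in the socket. I continue towards home.

Emit:
servo_tool --motion '[{"tx": 0,"ty": 0,"tz": 2.5,"wx": 0,"wy": 0,"wz": 0,"hand": 10},{"tx": 0,"ty": 0,"tz": 2.5,"wx": 0,"wy": 0,"wz": 0,"hand": 10},{"tx": 0,"ty": 0,"tz": 2.5,"wx": 0,"wy": 0,"wz": 0,"hand": 10},{"tx": 0,"ty": 0,"tz": 2.5,"wx": 0,"wy": 0,"wz": 0,"hand": 10},{"tx": 0,"ty": 0,"tz": 2.5,"wx": 0,"wy": 0,"wz": 0,"hand": 10},{"tx": 0,"ty": 0,"tz": 2.5,"wx": 0,"wy": 0,"wz": 0,"hand": 10},{"tx": 0,"ty": 0,"tz": 1,"wx": 0,"wy": 0,"wz": 0,"hand": 10},{"tx": 0,"ty": 0,"tz": 0,"wx": 0,"wy": 0,"wz": 0,"hand": 10}]'

```text
time_s: 13.95
position: [0.5596, 0.2122, 0.2189]
orientation: [-0.035, 0.973, -0.071, 0.215]
wrist_force: [-0.5, 0.3, -3.6]
gripper_width: 0.0141
```

```bash
 python3 st.py -40 3
```

```text
t 13.95 pos [0.5596 0.2122 0.2189] tip rel mouth (tool x,y,-gap) mm [ 8.000e-02 -1.000e-02  3.667e+01] F tool-ish [1.96 0.86 3.01] M [-0.228  0.525 -0.011] w 0.014068912691020797 q [ 0.39  0.3   1.66 -0.37  0.85 -1.05]
rows 2 t [-0.06  0.01  1.66] w [0.006 0.017 0.03 ] | total t [-0.1  0.   3.3] w [0.  0.  0.1]
```

Emit:
servo_tool --motion '[{"tx": 0,"ty": 0,"tz": 1,"wx": 0,"wy": 0,"wz": 0,"hand": 10},{"tx": 0,"ty": 0,"tz": 1,"wx": 0,"wy": 0,"wz": 0,"hand": 10},{"tx": 0,"ty": 0,"tz": 1,"wx": 0,"wy": 0,"wz": 0,"hand": 10},{"tx": 0,"ty": 0,"tz": 0.5,"wx": 0,"wy": 0,"wz": 0,"hand": 10},{"tx": 0,"ty": 0,"tz": 0.5,"wx": 0,"wy": 0,"wz": 0,"hand": 10},{"tx": 0,"ty": 0,"tz": 0.5,"wx": 0,"wy": 0,"wz": 0,"hand": 10},{"tx": 0,"ty": 0,"tz": 0.5,"wx": 0,"wy": 0,"wz": 0,"hand": 10},{"tx": 0,"ty": 0,"tz": 0.5,"wx": 0,"wy": 0,"wz": 0,"hand": 10}]'

```text
time_s: 14.75
position: [0.5617, 0.2121, 0.2164]
orientation: [-0.035, 0.973, -0.07, 0.216]
wrist_force: [-6.4, -1.0, 3.7]
gripper_width: 0.0137
```

```bash
 python3 st.py -40 3
```

```text
t 14.75 pos [0.5617 0.2121 0.2164] tip rel mouth (tool x,y,-gap) mm [-1.02  0.26 39.88] F tool-ish [ 4.37 -1.31 -5.92] M [-0.006  0.944 -0.01 ] w 0.013668065212040007 q [ 0.39  0.3   1.66 -0.37  0.84 -1.05]
rows 1 t [ 0.78 -0.18  0.12] w [0.066 0.195 0.026] | total t [ 0.8 -0.2  0.1] w [0.1 0.2 0. ]
```

Contact at 39.9 mm, where 40 mm is nominal. One firmer press with realignment.

Emit:
servo_tool --motion '[{"tx": 0.4,"ty": -0.1,"tz": 0.6,"wx": 0,"wy": 0.1,"wz": 0,"hand": 10},{"tx": 0.3,"ty": 0,"tz": 0.8,"wx": 0,"wy": 0.1,"wz": 0,"hand": 10},{"tx": 0,"ty": 0,"tz": 1,"wx": 0,"wy": 0,"wz": 0,"hand": 10},{"tx": 0,"ty": 0,"tz": 1.2,"wx": 0,"wy": 0,"wz": 0,"hand": 10},{"tx": 0,"ty": 0,"tz": 1.2,"wx": 0,"wy": 0,"wz": 0,"hand": 10},{"tx": 0,"ty": 0,"tz": 1.2,"wx": 0,"wy": 0,"wz": 0,"hand": 10},{"tx": 0,"ty": 0,"tz": 1.2,"wx": 0,"wy": 0,"wz": 0,"hand": 10},{"tx": 0,"ty": 0,"tz": 1.2,"wx": 0,"wy": 0,"wz": 0,"hand": 10}]'

```text
time_s: 15.55
position: [0.5626, 0.2125, 0.2167]
orientation: [-0.035, 0.973, -0.069, 0.218]
wrist_force: [-10.2, 0.6, 8.1]
gripper_width: 0.0138
```

```bash
 python3 st.py -40 3
```

```text
t 15.55 pos [0.5626 0.2125 0.2167] tip rel mouth (tool x,y,-gap) mm [-2.23  0.67 39.9 ] F tool-ish [  5.88  -0.3  -11.65] M [ 0.044  1.258 -0.024] w 0.013756894593198201 q [ 0.39  0.3   1.66 -0.37  0.84 -1.05]
rows 1 t [ 1.76 -0.44  0.08] w [ 0.189  0.379 -0.072] | total t [ 1.8 -0.4  0.1] w [ 0.2  0.4 -0.1]
```

Emit:
servo_tool --motion '[{"tx": 0.9,"ty": -0.2,"tz": 0,"wx": 0.1,"wy": 0.2,"wz": 0,"hand": 10},{"tx": 0.8,"ty": -0.2,"tz": 0,"wx": 0.1,"wy": 0.2,"wz": 0,"hand": 10},{"tx": 0,"ty": 0,"tz": 0,"wx": 0,"wy": 0,"wz": 0,"hand": 10},{"tx": 0,"ty": 0,"tz": 0,"wx": 0,"wy": 0,"wz": 0,"hand": 60},{"tx": 0,"ty": 0,"tz": 0,"wx": 0,"wy": 0,"wz": 0,"hand": 60},{"tx": 0,"ty": 0,"tz": 0,"wx": 0,"wy": 0,"wz": 0,"hand": 60},{"tx": 0,"ty": 0,"tz": 0,"wx": 0,"wy": 0,"wz": 0,"hand": 60},{"tx": 0,"ty": 0,"tz": 0,"wx": 0,"wy": 0,"wz": 0,"hand": 60}]'

```text
time_s: 16.35
position: [0.5633, 0.2122, 0.2174]
orientation: [-0.034, 0.973, -0.07, 0.217]
wrist_force: [0.7, 0.1, 0.3]
gripper_width: 0.0601
```

Emit:
servo_tool --motion '[{"tx": 0,"ty": 0,"tz": -3,"wx": 0,"wy": 0,"wz": 0,"hand": 60},{"tx": 0,"ty": 0,"tz": -10,"wx": 0,"wy": 0,"wz": 0,"hand": 60},{"tx": 0,"ty": 0,"tz": -20,"wx": 0,"wy": 0,"wz": 0,"hand": 60},{"tx": 0,"ty": 0,"tz": -25,"wx": 0,"wy": 0,"wz": 0,"hand": 60},{"tx": 0,"ty": 0,"tz": -25,"wx": 0,"wy": 0,"wz": 0,"hand": 60},{"tx": 0,"ty": 0,"tz": -20,"wx": 0,"wy": 0,"wz": 0,"hand": 60},{"tx": 0,"ty": 0,"tz": 0,"wx": 0,"wy": 0,"wz": 0,"hand": 60},{"tx": 0,"ty": 0,"tz": 0,"wx": 0,"wy": 0,"wz": 0,"hand": 60}]'

```text
time_s: 17.15
position: [0.5163, 0.2256, 0.3166]
orientation: [-0.034, 0.973, -0.069, 0.218]
wrist_force: [-0.7, 0.3, -0.2]
gripper_width: 0.0599
```

```bash
python3 - <<'E'
from h import *
from st import n0,M
s=sensors.sense();print(s['time_s'],s['position'],s['wrist_force'],s['gripper_width'])
im,d,T,K=grab('wrist');P=cloud(d,T,K);r=P.reshape(-1,3);r=r[np.isfinite(r).all(1)]
C=M+n0*.012;q=r[np.linalg.norm(r-C,axis=1)<.08];h=(q-M)@n0;q=q[abs(h-.012)<.004]
for _ in range(3):
    c=q.mean(0);n=np.linalg.svd(q-c,full_matrices=0)[2][2];n*=np.sign(n[2]);e=(q-c)@n;q=q[abs(e)<2*e.std()]
print('disc front above mouth mm (12 expected)',(c-M)@n0*1000,'tilt',np.degrees(np.arccos(n[2])),'dir',np.degrees(np.arctan2(n[1],n[0])),len(q))
t,_,_,_=grab('top');s_,_,_,_=grab('scene')
a=cv2.resize(im,(448,280));b=t[110:290,90:540]
out=np.zeros((600,800,3),np.uint8);out[:280,:448]=a;out[280:280+300,:750]=cv2.resize(b,(750,300))
out[:280,448:]=cv2.resize(s_[150:280,170:333],(352,280))
save(out,'final')
E
```

```text
17.15 [0.51634209 0.22560322 0.3166191 ] [-0.70070015  0.29426157 -0.15235679] 0.05994434288652176
disc front above mouth mm (12 expected) 11.886509093277871 tilt 26.188622207387013 dir 163.88252082246117 15466
```

View pics/final.png

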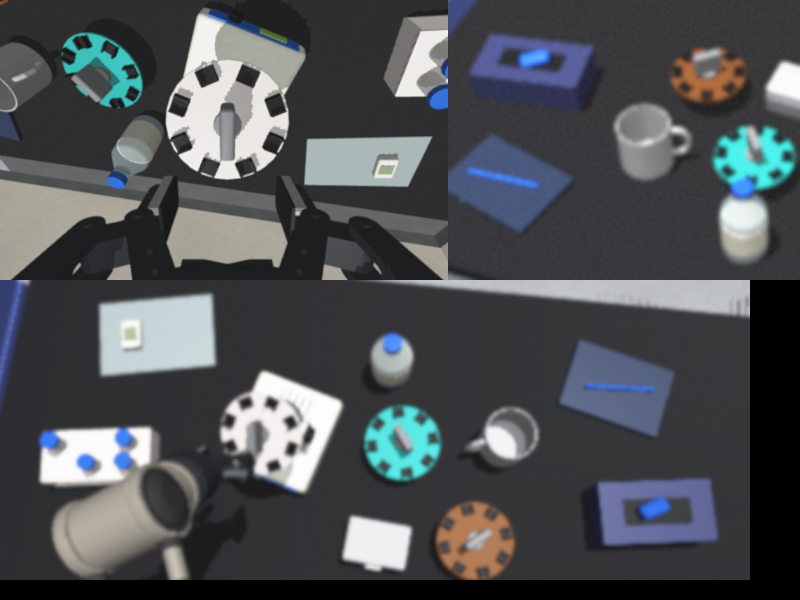

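The final composite shows the white holder on the rotator at (227,118) and free of the fingers. The beaker is upright and empty where it was at (510,437), and everything else is standing as before. The disc front is 11.9 mm above the mouth (12 mm means seated), at tilt 26.2° (26.1° before).

```bash
python3 -c "
from h import *
print(order.job_done())"
```

```text
the job is handed in; nothing more can be done
None
```

The white holder is off the beaker, fitted to the rotator and released, and I have handed the job in at about 17 s of the 58 s allowed.

I read the socket's angle from the wrist camera and turned the holder to match it before entering the bore. The square therefore went straight into the drive, with no turning needed inside the bore. The collar met a hard stop at 39.9 mm, where 40 mm is nominal, and the depth did not change under a further press (about 14 N).

**Last checks:**
- **Seating:** the disc's front face is 11.9 mm above the bore mouth; 12 mm means fully home.
- **Tilt:** 26.2° now, 26.1° before, in the same direction.
- **Gripper:** open and about 0.1 m clear, with near-zero wrist force.
- **Bench:** the beaker and the other things I could see look upright and where they were. I compared them by eye in the pictures and did not measure them again.

While I pressed it home the tool drifted about 2 mm sideways, so I moved it back before letting go. No check failed. The first move call was refused for missing keys, and the arm did not move.

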